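# Scan the storage pot and lower the flask into it

## Task

Book the blue-stoppered flask into the steel storage pot: first take the yellow hand scanner off its black charging pad, hold it still and pointing straight down 3 to 10 cm above the middle of the barcode label on the pot's base for a full second, and stand it back upright on its pad. Then lift the flask with the blue stopper and lower it gently into the deep pot, letting go only once it has reached the floor, so that it is left standing upright in there. The glass is fragile: do not drop it, tip it over or knock it hard, and leave the other flask, the beaker, the bottle and the dish where they stand.

Things in the scene. Friction and masses are not known exactly. Their poses are not given: they have to be found in the camera images.
- pot: Fixed open steel pot on a grey base. Outer diameter 108 mm, inner 98 mm, straight 5 mm walls; rim 132 mm and blue inner floor 28 mm above the bench. Base: 10 mm thick disc, 128 mm across, with a tongue 84 mm wide reaching 140 mm from the pot axis along the body's -x. Origin on the pot axis at bench level, z up. Place and yaw vary; it may be left or right.
- pot_floor (a point): Centre of the top of the pot's blue inner floor when nothing is on it, 28 mm above the bench, 104 mm below the rim; axes as the pot. The floor is a cushioned disc: it sinks under load by 1 mm per 1.5 N, 8 mm at most, and springs back.
- label (a point): Centre of the white barcode label (56 x 74 mm, black bars) lying flat and facing up on the tongue of the pot's base, 102 mm from the pot axis along the pot's -x, 11 mm above the bench; z up.
- pad: Fixed round black charging pad, diameter 124 mm, 8 mm thick, flat top with a grey disc in the middle. Origin at its centre at bench level, z up. It stands on the other side from the pot.
- scanner: Loose yellow wand scanner, about 200 g, 150 mm tall, standing upright on the pad, reading window down: round head 48 mm in diameter up to 30 mm, tapering to a straight round handle 34 mm in diameter from 48 to 150 mm. Origin at the centre of its underside (the window); z points up the handle, it reads along -z.
- scanner_window (a point): The scanner's reading window: centre of its underside, same as the scanner's origin.
- scanner_grip (a point): Point on the handle's axis 108 mm above its underside, a good height to grip from above; handle diameter 34 mm here.
- flask_blue: Loose amber glass flask with a blue stopper, about 200 g, 140 mm tall: round bulb 66 mm in diameter (widest 28 mm up) on a flat foot 36 mm across, then a straight round neck 28 mm in diameter from 58 mm up; the fixed stopper, also 28 mm, is the top 25 mm. Origin at the centre of the underside, z up the neck. Starts standing on the bench.
- flask_blue_grip (a point): Point on the flask's axis 125 mm above its underside, in the stopper (28 mm diameter): gripped here from above, the fingertips stay about at the pot's rim when the flask stands on the pot's floor.
- flask_red: The same flask with a red stopper (same sizes): leave it alone. Origin at the centre of its underside. The two flasks may have changed places.
- beaker: Empty glass beaker, 72 mm rim diameter, 95 mm tall, loose, to be left alone. Origin at the centre of its underside.
- bottle: Amber bottle with a white cap and paper label, 60 mm diameter, 140 mm tall, loose, to be left alone. Origin at the centre of its underside.
- dish: Closed greenish dish, 90 mm diameter, 18 mm tall, loose, to be left alone. Origin at the centre of its underside.

How it is judged (in metres and radians):
On the way, in this order (a step that is already met when the one before it is completed fails the run):
1. the held scanner is still, pointing down at the middle of the label: its reading line passes within 22 mm of the label's centre in either direction, the window 25 to 110 mm above it, for 0.8 s (x of label in the frame of scanner between -0.022 and 0.022 m and y of label in the frame of scanner between -0.022 and 0.022 m and z of label in the frame of scanner between -0.11 and -0.025 m and angle between scanner's own z axis and vertical below 0.25 rad and linear speed of scanner below 0.03 m/s), for 0.8 s.
2. the scanner stands upright on its pad again, within 38 mm of its centre, let go (horizontal distance between scanner and pad below 0.038 m and z of scanner in the frame of pad below 0.013 m and angle between scanner's own z axis and vertical below 0.1 rad and contact force between the fingers and scanner below 0.05 N and linear speed of scanner below 0.03 m/s), for 0.2 s.
At the end, for the whole second after the job is handed in: The blue-stoppered flask stands upright (within 0.12 rad) on the pot's inner floor, let go and at rest; the scanner stands upright (within 0.1 rad) on its pad, within 38 mm of the pad's centre; the other flask (upright), the beaker, the bottle and the dish are within 30 mm of where they began (horizontal distance between flask_blue and pot_floor below 0.03 m and z of flask_blue in the frame of pot_floor below 0.006 m and angle between flask_blue's own z axis and vertical below 0.12 rad and horizontal distance between scanner and pad below 0.038 m and z of scanner in the frame of pad below 0.013 m and angle between scanner's own z axis and vertical below 0.1 rad and linear speed of each of flask_blue, scanner below 0.03 m/s and contact force between the fingers and flask_blue below 0.05 N and distance of each of flask_red, beaker, bottle, dish from where it was at the start of the episode below 0.03 m and angle between flask_red's own z axis and vertical below 0.15 rad); the robot touches nothing.
It fails at once if the blue-stoppered flask drops or is moved fast (over 0.4 m/s) inside the pot (horizontal distance between flask_blue and pot_floor below 0.05 m and z of flask_blue in the frame of pot_floor below 0.095 m and linear speed of flask_blue above 0.4 m/s).
It fails at once if the blue-stoppered flask is knocked or pressed against the pot with more than 20 N (contact force between flask_blue and pot above 20 N).
It fails at once if the blue-stoppered flask is tipped by more than 0.6 rad (angle between flask_blue's own z axis and vertical above 0.6 rad).
It fails at once if the other flask, the beaker, the bottle or the dish is moved by more than 30 mm (distance of any of flask_red, beaker, bottle, dish from where it was at the start of the episode above 0.03 m).
It fails at once if the other flask is tipped over (angle between flask_red's own z axis and vertical above 0.4 rad).
It also fails if it takes over 70 s, if anything falls off the work surface, if the arm or the gripper's body presses on something with over 40 N, if the wrist force passes 120 N, or if a joint passes its speed limit or range.

## Robot

A 7-joint arm with a two-finger parallel gripper is mounted at the origin on the work surface. World frame = base frame: x ahead of the robot, y to its left, z up, the work surface at z = 0. Lengths are in mm, angles in rad, forces in N, time in s.
With the tool pointing down it reaches from about 350 to 900 mm from the base axis. Payload 7.2 kg.
Tool frame: the origin (TCP) lies midway between the tips of the shut fingers; the grasp point (between the pads) lies 19 mm behind it; z points along the fingers, y is the direction in which the jaws open and shut (so a half turn about z gives the same grasp; the last joint's range is limited). The gripper opens to 88 mm and grips with 3 to 60 N. Pads are 20 mm wide; open, the fingers measure 115 mm over their backs; the gripper's body (75 mm by 178 mm) begins 61 mm behind the grasp point.
Start: joints at [-1.23, 0.411, -0.013, 1.596, 0.006, 1.134, -0.082], TCP at [248.452, 573.498, 222.653] pointing down, gripper open.
Joint ranges: [-2.95, 2.95], [-0.29, 1.99], [-1.47, 1.44], [0.14, 2.54], [-1.03, 4.17], [0.13, 1.85], [-2.86, 2.86]. Speed limits (rad/s): [2.39, 2.39, 3.01, 3.01, 3.14, 3.14, 3.14].

## Interface

Orientations are given as a 3x3 rotation matrix whose columns are the frame's x, y, z axes.
In Python, from plant import bot, camera, ticket gives the robot as it stands.
- The arm moves only by the tool arm_command, never from a script. Its argument "moves" is a list of rows, each a list of 3 entries, a list of its own where there are three numbers: the opening in per cent of the stroke, from 0 (shut) to 100 (fully open), then the shift along the tool's x, y, z in units of 40 mm (1.0 is 40 mm), then the turn about the tool's z in units of 6 degrees (1.0 is 6 degrees). In form: [[fingers, [tx, ty, tz], turn], ...]. A call has 1 to 10 rows; each row shifts and turns the commanded pose from where the row before left it, along the tool's axes as they then stand; what a row does not reach is not made up. A row lasts 1/10 s, in which the tool goes at most 50 mm and 8.59 degrees, less where a joint would pass 70% of its speed; a pose out of reach is approached as far as the arm can. A call is refused whole if a number of a shift passes 1 or a number of a turn 1, either way. A call with a gripper value outside its range is refused whole. The fingers move at their own pace and stop on an object; the grip force is fixed at half the most. Time passes only in rows, so rows that do not move let the fingers close. It gives the time, the measured TCP pose, the force and the opening at its end, in the units of the state.
- bot.read_state(): the state, without advancing time (a new reading comes with each control period).
- camera(name): name is "side" or "top"; returns a dict with "pixels" (420x560x3 uint8, blue, green, red), "camera_matrix" (3x3 intrinsics, pixels), "view" (4x4, takes a point from world to camera coordinates). Camera axes: x right, y down, z forward; pixel columns grow to the right and rows downward; lengths in mm; the calibration is good to about 2 mm. A picture is of the moment at which its call begins. There is no depth.
- ticket.close_job(): hands the job in, once; it reports no verdict.
The state is a dict: "time": time; "joint_positions": joint angles; "joint_vel": joint speeds; "tau": joint torques, N m; "position": TCP position; "tool_rot": TCP orientation; "wrist_force": force on the tool from outside, world axes, zero at the start; "wrist_torque": the same for the moment, N m; "grip_width": opening from 0.0 (shut) to 1.0 (fully open).
Only numpy, scipy, OpenCV 4.12 (cv2) and the standard library are available. Lean on these libraries where they do the work, as an engineer would, in place of code of your own. Each camera call takes 0.05 s, during which the arm holds its last target.

## Working session

There is one attempt and no reset: what is moved stays moved. The work goes in short steps, Python scripts to look and compute and a tool call to move; the robot and the scene stay as the last step left them, time stands still between calls to the robot, and variables do not carry over. Pictures are saved under pics/ and viewed, and the job is handed in when it is done.

Besides the shell and the picture viewer there is one more tool, called after "Call:" as a command line: name --argument value ..., lists and objects as JSON in quotes. arm_command: Moves the arm, as the interface text tells. Its arguments: {"type":"object","properties":{"moves":{"type":"array"}},"required":["moves"]}

```bash
mkdir -p pics; ls; python3 - <<'E'
from plant import bot,camera
import cv2,numpy as np
s=bot.read_state()
for k in s: print(k,np.round(s[k],3).tolist())
for n in("side","top"):
    c=camera(n); cv2.imwrite(f"pics/{n}0.png",c["pixels"]); print(n,c["camera_matrix"].tolist(),np.round(c["view"],4).tolist())
E
```

```text
pics
time 0.0
joint_positions [-1.23, 0.412, -0.013, 1.597, 0.006, 1.134, -0.082]
joint_vel [-0.001, 0.001, -0.0, -0.001, -0.002, 0.001, -0.0]
tau [-0.0, -58.793, 0.642, -29.107, -0.054, 0.019, 0.0]
position [248.288, 573.019, 221.808]
tool_rot [[-0.918, 0.397, -0.001], [0.397, 0.918, -0.002], [-0.0, -0.002, -1.0]]
wrist_force [-0.799, -0.307, 0.083]
wrist_torque [-0.009, -0.066, 0.055]
grip_width 1.0
side [[420.4868491751968, 0.0, 281.53236435946127], [0.0, 420.4868491751968, 217.43278275090128], [0.0, 0.0, 1.0]] [[0.9876, -0.1561, 0.0157, -593.7768], [-0.0981, -0.6924, -0.7148, 148.0028], [0.1224, 0.7044, -0.6991, 998.184], [0.0, 0.0, 0.0, 1.0]]
top [[518.5142088571366, 0.0, 277.79533939859584], [0.0, 518.5142088571366, 216.85570236614316], [0.0, 0.0, 1.0]] [[-0.0134, -0.9999, 0.0026, -7.4465], [-0.9963, 0.0131, -0.085, 614.2834], [0.085, -0.0038, -0.9964, 1684.0171], [0.0, 0.0, 0.0, 1.0]]
```

View pics/side0.png

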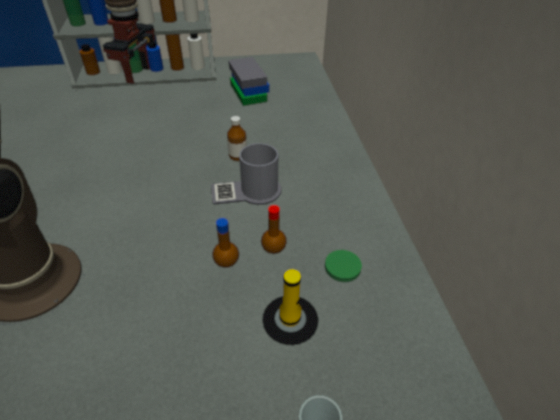

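View pics/top0.png

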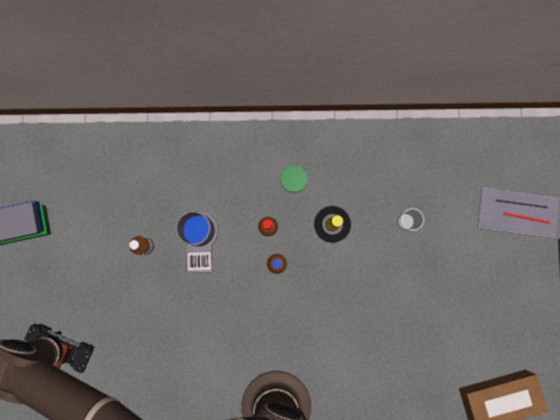

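Top view: the pot is left, at about (196,230), with its label at (199,261). The scanner's top is at (337,221), the pad at (332,224), the blue stopper at (277,264), the red at (268,226), and the beaker at about (411,219). Next I segment and turn these into positions.

```bash
cat > h.py <<'E'
import cv2,numpy as np
from plant import bot,camera
def back(c,uv,z):
    K=c["camera_matrix"];V=np.array(c["view"]);R=V[:3,:3];t=V[:3,3]
    d=R.T@np.linalg.solve(K,[uv[0],uv[1],1.]);o=-R.T@t
    return (o+d*(z-o[2])/d[2])
def proj(c,p):
    V=np.array(c["view"]);q=c["camera_matrix"]@(V[:3,:3]@np.array(p,float)+V[:3,3]);return q[:2]/q[2]
def blobs(c,lo,hi,mn=15):
    h=cv2.cvtColor(c["pixels"],cv2.COLOR_BGR2HSV);m=cv2.inRange(h,lo,hi)
    n,l,s,ce=cv2.connectedComponentsWithStats(m)
    return [(ce[i].round(2),s[i].tolist()) for i in range(1,n) if s[i][4]>=mn]
COL=dict(yellow=((22,120,80),(35,255,255)),blue=((105,150,60),(125,255,255)),red=((0,220,120),(4,255,255)),green=((45,90,40),(85,255,255)),white=((0,0,150),(179,60,255)),black=((0,0,0),(179,255,30)))
E
python3 - <<'E'
from h import *
for n in("side","top"):
    c=camera(n)
    for k,v in COL.items():
        for b in blobs(c,*v): 
            print(n,k,b[0],b[1])
    a=c["pixels"]
    r=a[140:345,190:380] if n=="side" else a[160:290,120:440]
    f=4 if n=="side" else 2.5
    r=cv2.resize(r,None,fx=f if n=="top" else 2.9,fy=f if n=="top" else 2.9,interpolation=cv2.INTER_CUBIC); cv2.imwrite(f"pics/{n}1.png",r)
E
```

```text
side yellow [291.86 275.94] [283, 269, 18, 15, 214]
side yellow [290.5  304.54] [280, 284, 22, 39, 618]
side blue [26.13 35.13] [0, 0, 63, 67, 3257]
side blue [95.68 10.15] [80, 0, 31, 25, 465]
side blue [91.7  46.07] [77, 39, 26, 22, 198]
side blue [154.2   58.17] [146, 45, 17, 26, 291]
side blue [256.07  89.41] [243, 84, 26, 11, 166]
side blue [222.08 225.06] [216, 218, 12, 15, 142]
side red [273.43 209.48] [269, 206, 10, 8, 65]
side green [74.   11.79] [63, 0, 22, 26, 377]
side green [132.26  45.87] [129, 43, 7, 6, 23]
side green [135.44  62.23] [130, 50, 12, 22, 183]
side green [247.43  94.74] [230, 77, 37, 28, 350]
side green [342.77 265.12] [325, 250, 37, 32, 905]
side white [194.04  38.69] [188, 36, 13, 5, 26]
side white [235.19 118.08] [231, 116, 9, 5, 37]
side white [232.9  190.48] [231, 183, 4, 16, 31]
side white [215.97 192.  ] [215, 185, 3, 15, 30]
side black [125.07  17.52] [111, 12, 27, 9, 115]
side black [131.28  39.11] [104, 25, 49, 26, 229]
side black [151.09  41.02] [146, 34, 10, 13, 64]
side black [193.47  35.13] [191, 34, 6, 4, 15]
side black [118.6  41.2] [114, 4
[... 952 characters left out ...]
6] [399, 214, 14, 15, 164]
top white [133.45 244.33] [129, 240, 10, 10, 75]
top white [198.61 260.94] [187, 251, 24, 20, 265]
top white [507.99 403.06] [484, 389, 49, 29, 794]
top white [ 91.36 413.01] [85, 406, 14, 14, 73]
top black [ 42.18 328.59] [37, 325, 13, 9, 34]
top black [ 56.58 342.61] [48, 335, 14, 23, 66]
top black [ 32.02 350.4 ] [2, 340, 59, 34, 519]
top black [ 85.75 345.12] [82, 343, 8, 6, 16]
top black [ 67.28 375.33] [62, 372, 11, 8, 18]
top black [ 81.94 383.53] [73, 378, 17, 12, 32]
top black [ 94.   390.11] [91, 388, 8, 5, 19]
top black [279.31 405.02] [255, 392, 49, 27, 574]
top black [127.27 410.77] [118, 403, 23, 17, 52]
top black [255.82 418.34] [246, 416, 22, 4, 44]
```

```bash
ls -la pics
```

```text
total 1256
drwxr-xr-x 2 agent agent   4096 Dec  6 13:01 .
drwxr-xr-x 3 agent agent   4096 Dec  6 13:01 ..
-rw-r--r-- 1 agent agent 281064 Dec  6 13:01 side0.png
-rw-r--r-- 1 agent agent 281481 Dec  6 13:01 side1.png
-rw-r--r-- 1 agent agent 389278 Dec  6 13:01 top0.png
-rw-r--r-- 1 agent agent 317328 Dec  6 13:01 top1.png
```

View pics/top1.png

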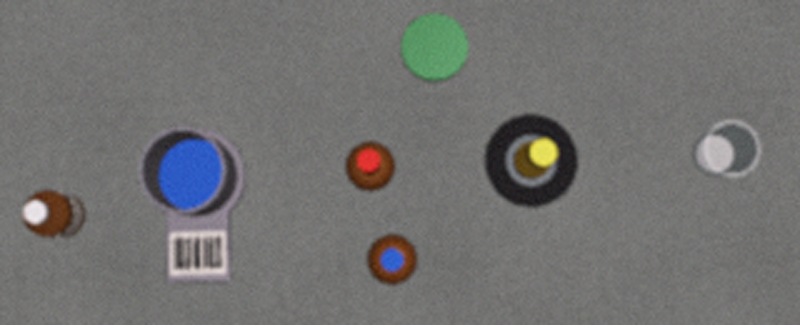

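View pics/side1.png

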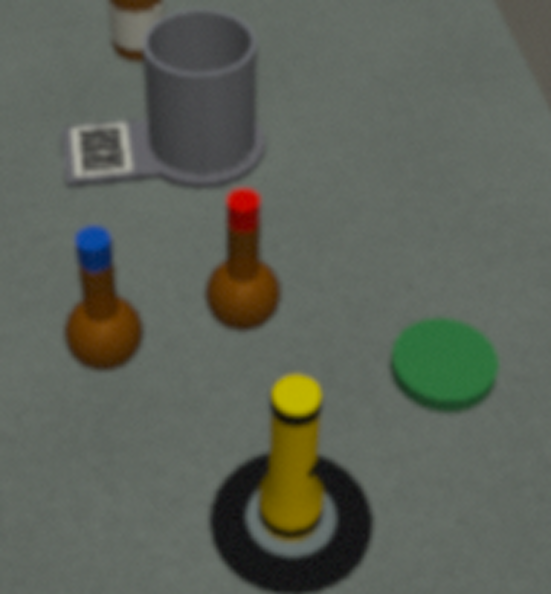

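```bash
python3 - <<'E'
from h import *
T=camera("top");S=camera("side")
def p(n,c,uv,z): print(n,back(c,uv,z).round(1))
p("scanner T",T,(336.86,220.7),158);p("scanner S",S,(292.4,276.2),158)
p("scanner T",T,(336.86,220.7),158)
p("pad T",T,(332.4,224),8); p("pad S",S,(290.5,320),8)
p("blue T",T,(276.4,263.6),140); p("blue S",S,(222.2,221.5),140)
p("red T",T,(267.5,224.5),140);p("red S",S,(273.9,208.3),140)
p("rim T",T,(193.2,228.8),132);p("rim S",S,(259.3,154.8),132)
p("label T",T,(198.8,260.9),11);p("label S",S,(224.5,192),11)
p("dish T",T,(293.3,178.5),18);p("dish S",S,(342.8,264),18)
p("bottle T",T,(133.4,244.3),140);p("bottle S",S,(235.2,118.5),140)
p("beaker T",T,(411,219),60)
E
```

```text
scanner T [ 588.8 -194.6  158. ]
scanner S [ 588.8 -198.3  158. ]
scanner T [ 588.8 -194.6  158. ]
pad T [ 589.4 -197.2    8. ]
pad S [ 589.  -202.7    8. ]
blue T [461.2  -9.  140. ]
blue S [461.8  -9.5 140. ]
red T [581.3  16.8 140. ]
red S [583.7  17.4 140. ]
rim T [571.6 246.3 132. ]
rim S [576.1 242.7 132. ]
label T [472.9 247.1  11. ]
label S [471.9 242.   11. ]
dish T [742.5 -69.1  18. ]
dish S [740.4 -73.6  18. ]
bottle T [525.9 428.  140. ]
bottle S [525.1 424.1 140. ]
beaker T [ 598.6 -446.1   60. ]
```

```bash
cat >> h.py <<'E'
def circ(c,img,p,r,z,col,f,o):
    P=[(proj(c,(p[0]+r*np.cos(a),p[1]+r*np.sin(a),z))-o+.5)*f for a in np.linspace(0,6.283,73)]
    cv2.polylines(img,[np.int32(np.round(np.array(P)*8))],True,col,1,cv2.LINE_AA,3)
E
cat > ov.py <<'E'
from h import *
import sys
def ov(pot,lab,pad,sc,bl,tag):
    out=[]
    for n,x0,x1,y0,y1 in(("side",205,325,140,345),("top",180,350,205,285)):
        c=camera(n);f=5 if n=="top" else 2.9
        if n=="top": f=4.7
        img=cv2.resize(c["pixels"][y0:y1,x0:x1],None,fx=f,fy=f,interpolation=cv2.INTER_CUBIC);o=np.array([x0,y0])
        g=(0,255,0);m=(255,0,255)
        circ(c,img,pot,54,132,g,f,o);circ(c,img,pot,64,10,m,f,o);circ(c,img,pot,49,28,(0,255,255),f,o)
        q=[(proj(c,(lab[0]+a*28,lab[1]+b*37,11))-o+.5)*f for a,b in((1,1),(1,-1),(-1,-1),(-1,1))];cv2.polylines(img,[np.int32(q)],True,g)
        circ(c,img,pad,62,8,g,f,o);circ(c,img,sc,17,158,m,f,o);circ(c,img,sc,24,38,m,f,o);circ(c,img,bl,14,140,m,f,o);circ(c,img,bl,33,28,m,f,o)
        cv2.imwrite(f"pics/{tag}_{n}.png",img)
if __name__=="__main__":
    ov((573.8,244.8),(472.4,244.8),(589,-200),(589,-196.5),(461.5,-9.2),"ov1")
E
python3 ov.py
```

```text
(no output)
```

View pics/ov1_side.png

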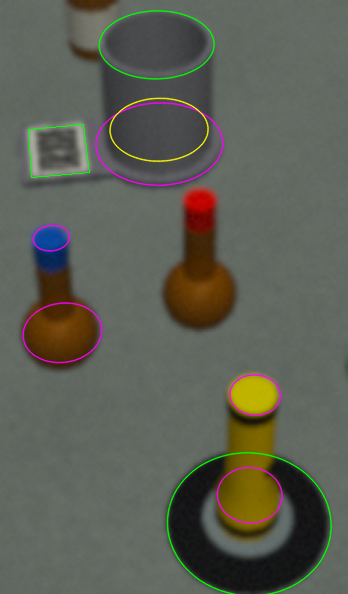

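View pics/ov1_top.png

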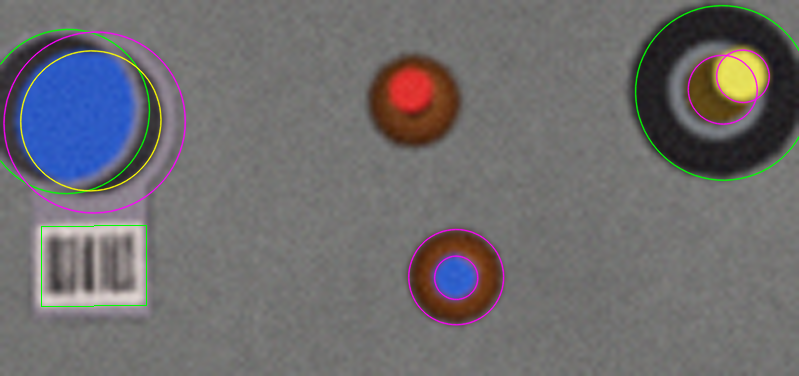

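Both views agree to 5 mm or better: scanner about (589,-197), pad (589,-200), blue flask (461.5,-9), pot (574,245), label (472,245). That puts the label 101 mm from the pot axis, against 102 given. First I turn the tool so its axes line up with the world's.

Call:
arm_command --moves '[[100,[0,0,0],-1],[100,[0,0,0],-1],[100,[0,0,0],-1],[100,[0,0,0],-0.9],[100,[0,0,0],0]]'

```text
time: 0.9
position: [248.5, 573.4, 222.6]
tool_rot: [[-1.0, -0.001, -0.0], [-0.001, 1.0, -0.0], [0.0, -0.0, -1.0]]
wrist_force: [-1.0, -0.1, 0.3]
grip_width: 1.001
```

Call:
arm_command --moves '[[100,[-0.4,-0.8,0],0],[100,[-0.4,-0.8,0],0],[100,[-0.4,-0.8,0],0],[100,[-0.4,-0.8,0],0],[100,[-0.4,-0.8,0],0],[100,[-0.4,-0.8,0],0],[100,[-0.4,-0.8,0],0],[100,[-0.4,-0.8,0],0],[100,[-0.4,-0.8,0],0],[100,[-0.4,-0.8,0],0]]'

```text
time: 1.9
position: [408.9, 252.1, 222.9]
tool_rot: [[-1.0, 0.004, 0.0], [0.004, 1.0, 0.001], [-0.0, 0.001, -1.0]]
wrist_force: [0.7, -0.1, 0.4]
grip_width: 0.998
```

Call:
arm_command --moves '[[100,[-0.4,-0.8,0],0],[100,[-0.4,-0.8,0],0],[100,[-0.4,-0.8,0],0],[100,[-0.4,-0.8,0],0],[100,[-0.4,-0.8,0],0],[100,[-0.4,-0.8,0],0],[100,[-0.4,-0.8,0],0],[100,[-0.4,-0.8,0],0],[100,[-0.4,-0.8,0],0],[100,[0,0,0],0]]'

```text
time: 2.9
position: [553.5, -39.9, 222.8]
tool_rot: [[-1.0, 0.01, 0.001], [0.01, 1.0, -0.002], [-0.001, -0.002, -1.0]]
wrist_force: [0.1, -0.1, 0.3]
grip_width: 1.002
```

Call:
arm_command --moves '[[100,[-0.2,-0.8,0],0],[100,[-0.2,-0.8,0],0],[100,[-0.2,-0.8,0],0],[100,[-0.2,-0.8,0],0],[100,[-0.1,-0.7,0],0],[100,[0,0,0],0],[100,[0,0,0],0]]'

```text
time: 3.6
position: [588.0, -190.3, 222.4]
tool_rot: [[-1.0, 0.003, -0.0], [0.003, 1.0, 0.001], [0.0, 0.001, -1.0]]
wrist_force: [-0.4, -0.1, -0.2]
grip_width: 1.0
```

```bash
python3 - <<'E'
from h import *
for n in("top","side"):
    c=camera(n);a=c["pixels"]; r=a[150:300,230:430] if n=="top" else a[200:370,200:380]
    cv2.imwrite(f"pics/{n}2.png",cv2.resize(r,None,fx=3.3,fy=3.3,interpolation=cv2.INTER_CUBIC))
s=bot.read_state();print(s["position"],s["joint_positions"])
E
```

```text
[ 588.2608866  -188.79192534  222.5329556 ] [-0.01213721  0.40746754  0.33629544  1.63290841 -0.14647848  1.12641925
  1.93290907]
```

View pics/side2.png

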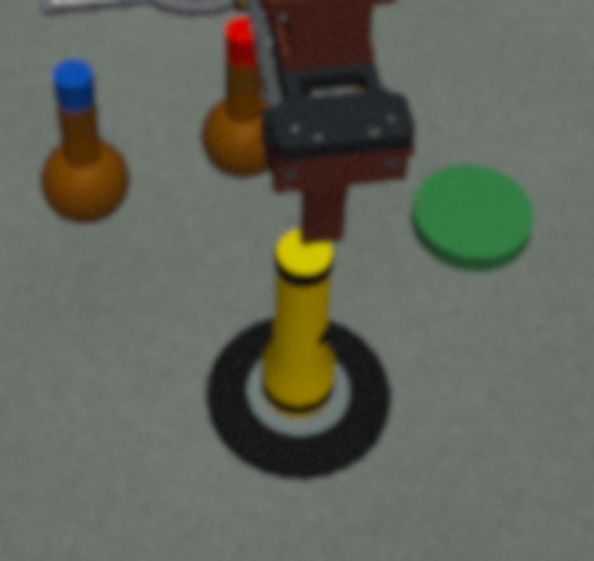

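View pics/top2.png

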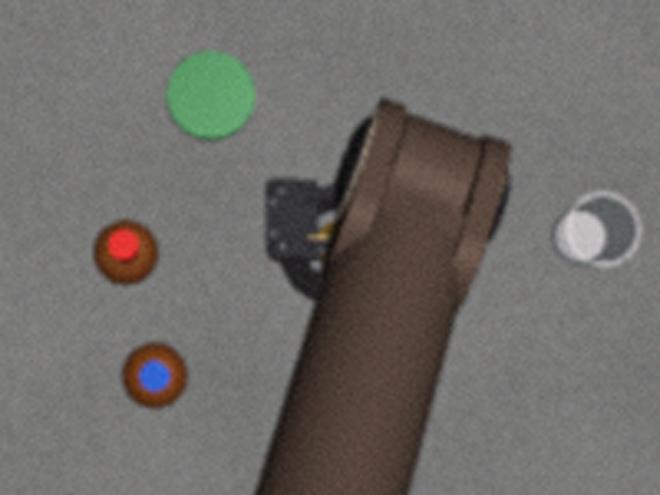

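The gripper hangs over the scanner, which is at about (305,250) in the side crop, and its jaws are about 7 mm toward +y. I shift and descend.

Call:
arm_command --moves '[[100,[0,-0.15,0.2],0],[100,[0,0,0.5],0],[100,[0,0,0.5],0],[100,[0,0,0.5],0],[100,[0,0,0.5],0],[100,[0,0,0.5],0],[100,[0,0,0.4],0],[100,[0,0,0],0],[100,[0,0,0],0]]'

```text
time: 4.6
position: [588.1, -196.2, 98.6]
tool_rot: [[-1.0, -0.0, -0.0], [-0.0, 1.0, 0.0], [0.0, 0.0, -1.0]]
wrist_force: [-0.2, 0.5, -0.4]
grip_width: 1.003
```

```bash
python3 - <<'E'
from h import *
c=camera("side");a=c["pixels"]; r=a[200:370,200:380]
cv2.imwrite(f"pics/side3.png",cv2.resize(r,None,fx=3.3,fy=3.3,interpolation=cv2.INTER_CUBIC))
s=bot.read_state();print(s["position"],s["wrist_force"])
E
```

```text
[ 588.55296954 -196.52361122   99.25071438] [-0.18751453  0.20639968  0.33636342]
```

View pics/side3.png

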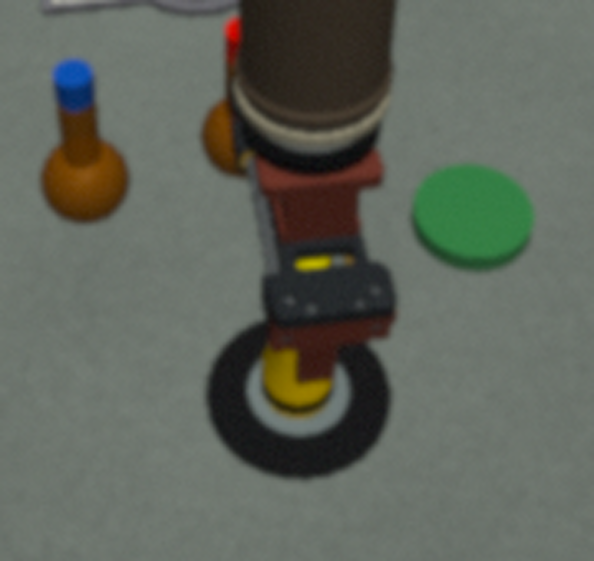

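```bash
python3 - <<'E'
from h import *
c=camera("side")
for x in(582,588,594): print((proj(c,(x,-196.5-50,99))-[200,200])*3.3)
print((proj(c,(589,-196.5,158))-[200,200])*3.3)
E
```

```text
[304.38855529 377.85983907]
[314.29593725 376.58815983]
[324.18574066 375.31873692]
[304.66591679 248.98939054]
```

The finger is expected at column 314 and seen at about 317, so x is within 2 mm. I close on the handle.

Call:
arm_command --moves '[[0,[0,0,0],0],[0,[0,0,0],0],[0,[0,0,0],0],[0,[0,0,0],0],[0,[0,0,0],0],[0,[0,0,0],0],[0,[0,0,0],0],[0,[0,0,0],0]]'

```text
time: 5.5
position: [588.1, -196.5, 98.5]
tool_rot: [[-1.0, 0.0, -0.0], [0.0, 1.0, 0.0], [0.0, 0.0, -1.0]]
wrist_force: [-1.1, -0.6, -1.2]
grip_width: 0.382
```

Call:
arm_command --moves '[[0,[0,0,-0.2],0],[0,[0,0,-0.4],0],[0,[0,0,-0.5],0],[0,[0,0,-0.6],0],[0,[0,0,-0.6],0],[0,[0,0,-0.6],0],[0,[0,0,-0.6],0],[0,[0,0,-0.6],0],[0,[0,0,-0.3],0],[0,[0,0,0],0]]'

```text
time: 6.5
position: [588.8, -197.0, 276.4]
tool_rot: [[-1.0, 0.001, 0.003], [0.001, 1.0, -0.001], [-0.003, -0.001, -1.0]]
wrist_force: [0.3, -0.3, -2.8]
grip_width: 0.385
```

```bash
python3 - <<'E'
from h import *
c=camera("side");a=c["pixels"]; r=a[130:340,200:380]
cv2.imwrite(f"pics/side4.png",cv2.resize(r,None,fx=2.8,fy=2.8,interpolation=cv2.INTER_CUBIC))
s=bot.read_state();print(s["position"],s["wrist_force"],s["grip_width"])
E
```

```text
[ 588.19309081 -196.67439054  274.78210338] [ 0.76973407 -1.32236658 -2.4305727 ] 0.38451872918891483
```

View pics/side4.png

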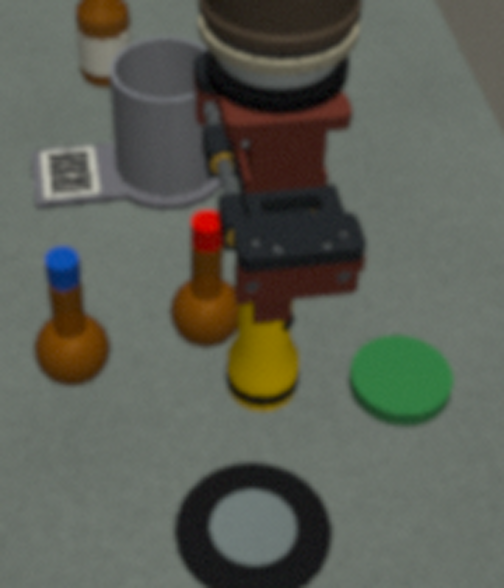

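The scanner is lifted upright. Next I carry it over to the label at this height; its underside at about 184 mm clears the flasks.

Call:
arm_command --moves '[[0,[0.1,0.4,0],0],[0,[0.2,0.7,0],0],[0,[0.2,0.8,0],0],[0,[0.2,0.8,0],0],[0,[0.2,0.8,0],0],[0,[0.2,0.8,0],0],[0,[0.2,0.8,0],0],[0,[0.2,0.8,0],0],[0,[0.2,0.8,0],0],[0,[0.2,0.8,0],0]]'

```text
time: 7.55
position: [510.3, 105.6, 273.3]
tool_rot: [[-1.0, -0.001, -0.002], [-0.001, 1.0, -0.0], [0.002, -0.0, -1.0]]
wrist_force: [0.1, 0.0, -2.3]
grip_width: 0.385
```

Call:
arm_command --moves '[[0,[0.2,0.8,0],0],[0,[0.2,0.8,0],0],[0,[0.2,0.8,0],0],[0,[0.2,0.7,0],0],[0,[0.2,0.4,0],0],[0,[0,0,0],0],[0,[0,0,0],0]]'

```text
time: 8.25
position: [471.3, 243.3, 273.6]
tool_rot: [[-1.0, -0.001, -0.001], [-0.001, 1.0, -0.001], [0.001, -0.001, -1.0]]
wrist_force: [0.1, -0.7, -2.3]
grip_width: 0.383
```

Call:
arm_command --moves '[[0,[0,0,0.3],0],[0,[0,0.05,0.5],0],[0,[0,0,0.5],0],[0,[0,0,0.5],0],[0,[0,0,0.5],0],[0,[0,0,0.3],0],[0,[0,0,0.15],0],[0,[0,0,0],0],[0,[0,0,0],0]]'

```text
time: 9.15
position: [472.8, 245.4, 165.2]
tool_rot: [[-1.0, 0.001, 0.001], [0.001, 1.0, 0.0], [-0.001, 0.0, -1.0]]
wrist_force: [-0.2, -0.1, -2.0]
grip_width: 0.38
```

```bash
python3 - <<'E'
from h import *
for n in("top","side"):
    c=camera(n);a=c["pixels"]; r=a[180:300,130:290] if n=="top" else a[100:300,180:340]
    cv2.imwrite(f"pics/{n}5.png",cv2.resize(r,None,fx=2.9,fy=2.9,interpolation=cv2.INTER_CUBIC))
    if n=="side":print((proj(c,(472,245,72))-[180,100])*2.9)
s=bot.read_state();print(s["position"],s["wrist_force"],s["grip_width"])
E
```

```text
[123.94434332 216.9727554 ]
[472.86667832 245.64931369 165.50713142] [-0.87843166  0.40061771 -2.37209459] 0.3790218658863322
```

View pics/side5.png

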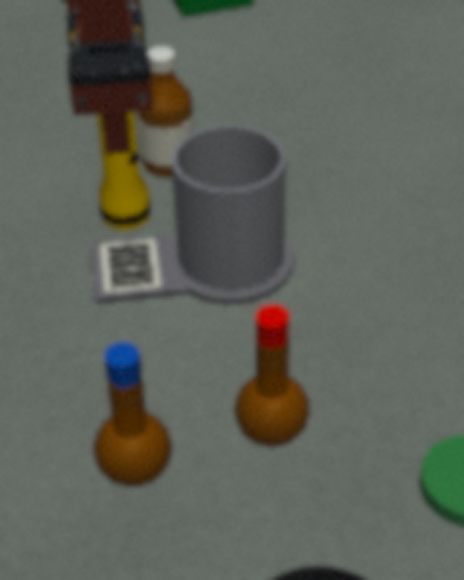

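View pics/top5.png

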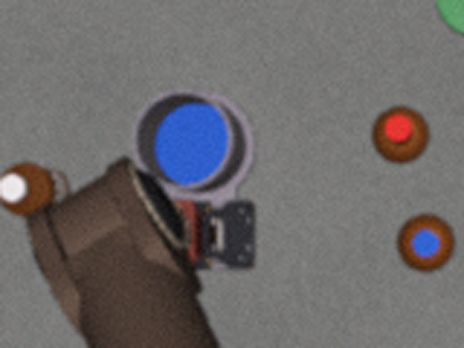

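The window shows at about (124,217) in the side crop, as predicted for the point above the label's centre. I hold still.

Call:
arm_command --moves '[[0,[0,0,0],0],[0,[0,0,0],0],[0,[0,0,0],0],[0,[0,0,0],0],[0,[0,0,0],0],[0,[0,0,0],0],[0,[0,0,0],0],[0,[0,0,0],0],[0,[0,0,0],0],[0,[0,0,0],0]]'

```text
time: 10.25
position: [472.3, 245.4, 164.6]
tool_rot: [[-1.0, 0.0, -0.0], [0.0, 1.0, 0.0], [0.0, 0.0, -1.0]]
wrist_force: [-0.6, 0.8, -1.7]
grip_width: 0.387
```

Call:
arm_command --moves '[[0,[0,0,0],0],[0,[0,0,0],0],[0,[0,0,0],0],[0,[0,0,0],0],[0,[0,0,-0.3],0],[0,[0,0,-0.5],0],[0,[0,0,-0.6],0],[0,[0,0,-0.6],0],[0,[0,0,-0.5],0],[0,[0,0,-0.3],0]]'

```text
time: 11.25
position: [472.9, 245.7, 279.3]
tool_rot: [[-1.0, 0.001, 0.002], [0.001, 1.0, 0.002], [-0.002, 0.002, -1.0]]
wrist_force: [-0.3, 0.1, -2.6]
grip_width: 0.381
```

```bash
python3 - <<'E'
from h import *
c=camera("side")
m=cv2.inRange(c["pixels"],(0,0,0),(40,40,40));
r=c["pixels"][280:360,240:340];cv2.imwrite("pics/pad6.png",cv2.resize(r,None,fx=6,fy=6,interpolation=cv2.INTER_CUBIC))
g=c["pixels"].max(2)
m=(g<45).astype(np.uint8);n,l,s,ce=cv2.connectedComponentsWithStats(m)
for i in range(1,n):
    if s[i][4]>300 and ce[i][1]>280:
        cnt=cv2.findContours((l==i).astype(np.uint8),cv2.RETR_CCOMP,cv2.CHAIN_APPROX_NONE)[0]
        for q in cnt:
            if len(q)>40:
                e=cv2.fitEllipse(q);print(e,back(c,np.array(e[0]),8))
print(bot.read_state()["position"])
E
```

```text
((289.9917297363281, 319.7790222167969), (47.29815673828125, 53.42176055908203), 95.1287612915039) [ 587.95139102 -202.01468646    8.        ]
((289.97314453125, 317.9203186035156), (29.807538986206055, 33.83559799194336), 96.28289031982422) [ 588.70912315 -197.3904779     8.        ]
[473.34667094 245.9958664  280.3610321 ]
```

View pics/pad6.png

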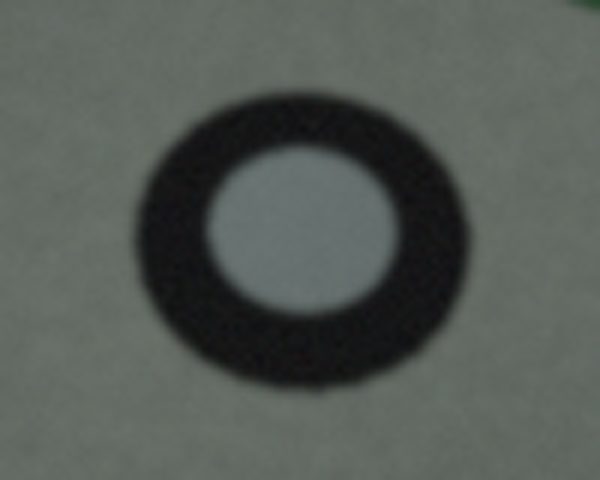

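The pad is empty in view, with its disc's centre at about (588.5,-198). I return to it.

Call:
arm_command --moves '[[0,[-0.1,-0.4,0],0],[0,[-0.2,-0.7,0],0],[0,[-0.2,-0.8,0],0],[0,[-0.2,-0.8,0],0],[0,[-0.2,-0.8,0],0],[0,[-0.2,-0.8,0],0],[0,[-0.2,-0.8,0],0],[0,[-0.2,-0.8,0],0],[0,[-0.2,-0.8,0],0],[0,[-0.2,-0.8,0],0]]'

```text
time: 12.3
position: [548.1, -55.9, 276.1]
tool_rot: [[-1.0, 0.0, -0.001], [0.0, 1.0, 0.0], [0.001, 0.0, -1.0]]
wrist_force: [0.5, 0.7, -3.4]
grip_width: 0.385
```

Call:
arm_command --moves '[[0,[-0.2,-0.8,0],0],[0,[-0.2,-0.8,0],0],[0,[-0.2,-0.8,0],0],[0,[-0.2,-0.6,0],0],[0,[-0.2,-0.4,0],0],[0,[0,0,0],0],[0,[0,0,0],0]]'

```text
time: 13.0
position: [587.8, -190.2, 275.8]
tool_rot: [[-1.0, 0.001, -0.002], [0.001, 1.0, 0.001], [0.002, 0.001, -1.0]]
wrist_force: [-0.6, -0.3, -2.5]
grip_width: 0.382
```

Call:
arm_command --moves '[[0,[0,-0.2,0.2],0],[0,[0,0,0.6],0],[0,[0,0,0.7],0],[0,[0,0,0.7],0],[0,[0,0,0.7],0],[0,[0,0,0.6],0],[0,[0,0,0.4],0],[0,[0,0,0.2],0],[0,[0,0,0.1],0],[0,[0,0,0],0]]'

```text
time: 14.0
position: [588.2, -198.4, 108.7]
tool_rot: [[-1.0, -0.0, -0.0], [-0.0, 1.0, 0.0], [0.0, 0.0, -1.0]]
wrist_force: [0.8, -0.1, -2.0]
grip_width: 0.383
```

Call:
arm_command --moves '[[0,[0,0,0.1],0],[0,[0,0,0.05],0],[0,[0,0,0.05],0],[0,[0,0,0.02],0],[0,[0,0,0],0],[0,[0,0,0],0]]'

```text
time: 14.6
position: [588.2, -198.7, 99.9]
tool_rot: [[-1.0, 0.0, 0.0], [0.0, 1.0, -0.0], [-0.0, -0.0, -1.0]]
wrist_force: [-0.7, -0.5, -1.9]
grip_width: 0.384
```

Call:
arm_command --moves '[[0,[0,0,0.02],0],[0,[0,0,0.02],0],[0,[0,0,0],0],[0,[0,0,0],0]]'

```text
time: 15.0
position: [588.3, -198.6, 98.5]
tool_rot: [[-1.0, 0.0, 0.0], [0.0, 1.0, 0.0], [-0.0, 0.0, -1.0]]
wrist_force: [-0.5, -0.1, 2.5]
grip_width: 0.384
```

The force went from -2 to +2.5 N, so the scanner stands on the pad. I release it and rise.

Call:
arm_command --moves '[[100,[0,0,0],0],[100,[0,0,0],0],[100,[0,0,0],0],[100,[0,0,0],0],[100,[0,0,0],0],[100,[0,0,0],0],[100,[0,0,-0.4],0],[100,[0,0,-0.6],0],[100,[0,0,-0.6],0],[100,[0,0,-0.6],0]]'

```text
time: 16.0
position: [588.0, -198.7, 187.1]
tool_rot: [[-1.0, 0.001, -0.0], [0.001, 1.0, -0.0], [0.0, -0.0, -1.0]]
wrist_force: [0.8, 0.0, -0.0]
grip_width: 0.998
```

Call:
arm_command --moves '[[100,[0,0,-0.6],0],[100,[0,0,-0.6],0],[100,[0,0,0],0]]'

```text
time: 16.3
position: [589.7, -199.4, 237.8]
tool_rot: [[-1.0, 0.001, 0.006], [0.001, 1.0, -0.001], [-0.006, -0.001, -1.0]]
wrist_force: [-0.5, -0.1, -0.4]
grip_width: 0.999
```

```bash
python3 - <<'E'
from h import *
c=camera("side");a=c["pixels"]; r=a[130:340,200:380]
cv2.imwrite(f"pics/side7.png",cv2.resize(r,None,fx=2.8,fy=2.8,interpolation=cv2.INTER_CUBIC))
s=bot.read_state();print(s["position"],s["wrist_force"],s["grip_width"])
print((proj(c,(588.5,-198.5,158))-[200,130])*2.8)
E
```

```text
[ 588.94567257 -198.99646249  235.78121438] [ 0.96518764  0.23370861 -1.14217282] 0.9957316609712454
[258.29782577 409.61387359]
```

View pics/side7.png

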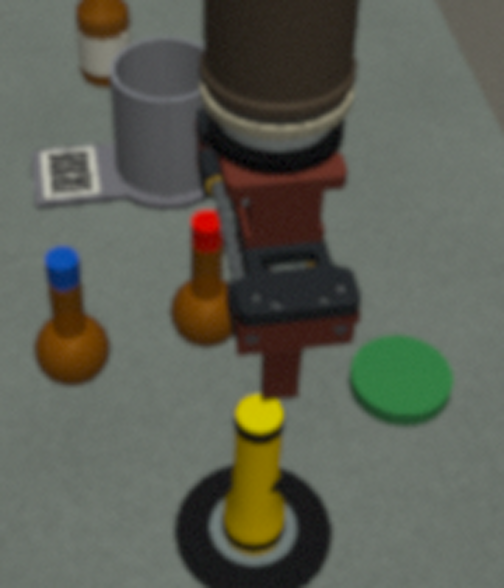

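The scanner stands upright on its pad, its top at (258,415) against a predicted (258,410). Now to the blue flask.

Call:
arm_command --moves '[[100,[0.3,0.4,0],0],[100,[0.4,0.6,0],0],[100,[0.5,0.7,0],0],[100,[0.5,0.7,0],0],[100,[0.5,0.7,0],0],[100,[0.4,0.7,0],0],[100,[0.3,0.6,0],0],[100,[0.3,0.4,0],0],[100,[0,0,0],0],[100,[0,0,0],0]]'

```text
time: 17.35
position: [460.1, -6.8, 233.7]
tool_rot: [[-1.0, -0.0, -0.001], [-0.0, 1.0, -0.0], [0.001, -0.0, -1.0]]
wrist_force: [0.1, 0.2, -0.1]
grip_width: 1.0
```

```bash
python3 - <<'E'
from h import *
c=camera("side");a=c["pixels"]; r=a[130:340,150:330]
cv2.imwrite(f"pics/side8.png",cv2.resize(r,None,fx=2.8,fy=2.8,interpolation=cv2.INTER_CUBIC))
s=bot.read_state();print(s["position"],s["joint_positions"])
print(blobs(c,*COL["blue"]))
E
```

```text
[460.40218808  -7.31879118 233.78438213] [-0.32813255  0.11112622  0.26152186  1.97634493 -0.0324561   1.05850739
  1.51775452]
[(array([25.84, 34.38]), [0, 0, 63, 67, 3361]), (array([97.2 ,  9.76]), [80, 0, 33, 25, 534]), (array([119.51,  47.39]), [115, 37, 10, 23, 115]), (array([149.95,  53.95]), [136, 36, 26, 35, 451]), (array([91.58, 46.07]), [77, 39, 26, 22, 206]), (array([255.94,  89.43]), [242, 84, 27, 11, 166]), (array([222.06, 225.01]), [216, 218, 12, 15, 141])]
```

View pics/side8.png

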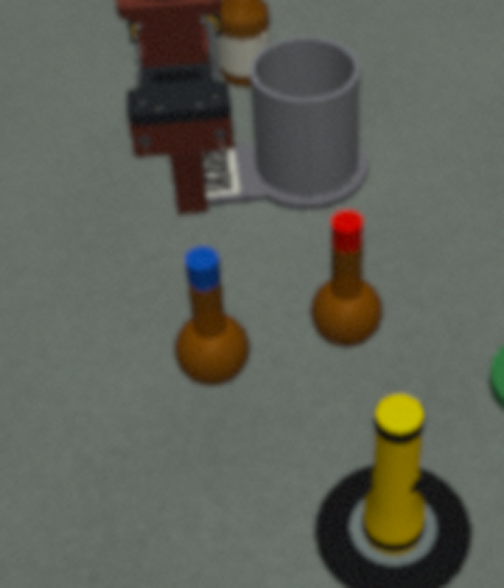

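The blue flask stands unmoved, its stopper at about (203,265) in the crop. I descend around the stopper to TCP z of about 109.

Call:
arm_command --moves '[[100,[-0.03,-0.05,0.2],0],[100,[0,0,0.5],0],[100,[0,0,0.5],0],[100,[0,0,0.5],0],[100,[0,0,0.5],0],[100,[0,0,0.5],0],[100,[0,0,0.3],0],[100,[0,0,0.12],0],[100,[0,0,0],0],[100,[0,0,0],0]]'

```text
time: 18.4
position: [461.9, -8.8, 109.9]
tool_rot: [[-1.0, 0.001, 0.001], [0.001, 1.0, 0.0], [-0.001, 0.0, -1.0]]
wrist_force: [0.0, 0.0, 1.0]
grip_width: 1.002
```

Call:
arm_command --moves '[[0,[0,0,0],0],[0,[0,0,0],0],[0,[0,0,0],0],[0,[0,0,0],0],[0,[0,0,0],0],[0,[0,0,0],0],[0,[0,0,0],0],[0,[0,0,0],0],[0,[0,0,0],0]]'

```text
time: 19.3
position: [461.4, -8.4, 109.4]
tool_rot: [[-1.0, 0.0, 0.0], [0.0, 1.0, 0.0], [-0.0, 0.0, -1.0]]
wrist_force: [0.4, -0.0, -0.6]
grip_width: 0.313
```

Call:
arm_command --moves '[[0,[0,0,-0.2],0],[0,[0,0,-0.4],0],[0,[0,0,-0.5],0],[0,[0,0,-0.6],0],[0,[0,0,-0.6],0],[0,[0,0,-0.6],0],[0,[0,0,-0.6],0],[0,[0,0,-0.5],0],[0,[0,0,-0.3],0],[0,[0,0,0],0]]'

```text
time: 20.3
position: [462.0, -8.7, 282.9]
tool_rot: [[-1.0, 0.001, 0.003], [0.001, 1.0, 0.0], [-0.003, 0.0, -1.0]]
wrist_force: [0.7, 0.1, -2.8]
grip_width: 0.313
```

```bash
python3 - <<'E'
from h import *
c=camera("side");a=c["pixels"]; r=a[100:310,150:330]
cv2.imwrite(f"pics/side9.png",cv2.resize(r,None,fx=2.8,fy=2.8,interpolation=cv2.INTER_CUBIC))
s=bot.read_state();print(s["position"],s["wrist_force"],s["grip_width"])
# pot refine, both views
T=camera("top");t=T["pixels"][195:265,165:235];cv2.imwrite("pics/pot9.png",cv2.resize(t,None,fx=8,fy=8,interpolation=cv2.INTER_CUBIC))
E
```

```text
[461.4364916   -8.60748655 281.60353752] [ 0.2537657   0.02793674 -2.76090292] 0.3101700731102576
```

View pics/side9.png

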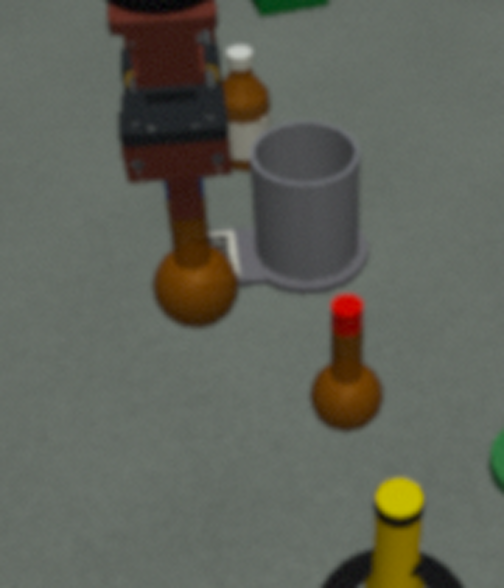

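View pics/pot9.png

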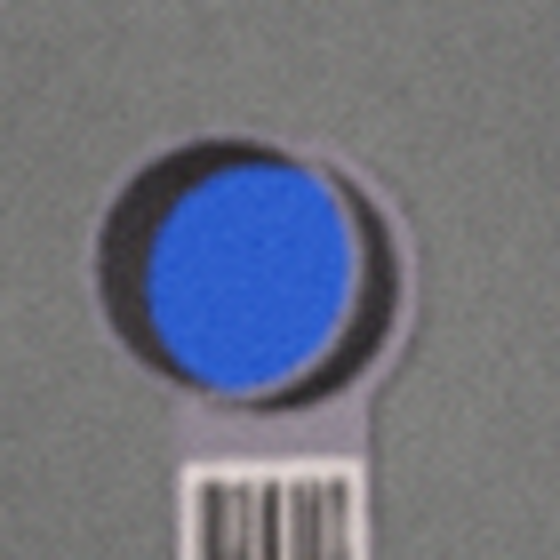

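Lifted, grip and load look right (-2.8 N), and the flask hangs upright. In the top crop the rim's outline is centred at about (228,270), which agrees with a pot axis of about (574,245). I move over the pot.

Call:
arm_command --moves '[[0,[-0.1,0.3,0],0],[0,[-0.3,0.6,0],0],[0,[-0.3,0.7,0],0],[0,[-0.3,0.7,0],0],[0,[-0.3,0.7,0],0],[0,[-0.3,0.7,0],0],[0,[-0.3,0.7,0],0],[0,[-0.3,0.7,0],0],[0,[-0.3,0.6,0],0],[0,[-0.2,0.4,0],0]]'

```text
time: 21.4
position: [569.1, 238.8, 279.4]
tool_rot: [[-1.0, -0.002, -0.003], [-0.002, 1.0, -0.0], [0.003, -0.0, -1.0]]
wrist_force: [0.0, 0.4, -2.6]
grip_width: 0.315
```

Call:
arm_command --moves '[[0,[-0.1,0.2,0],0],[0,[0,0,0],0],[0,[0,0,0],0],[0,[0,0,0],0]]'

```text
time: 21.8
position: [573.4, 242.2, 281.4]
tool_rot: [[-1.0, 0.002, -0.0], [0.002, 1.0, -0.0], [0.0, -0.0, -1.0]]
wrist_force: [-0.1, -0.4, -2.3]
grip_width: 0.317
```

```bash
python3 - <<'E'
from h import *
s=bot.read_state();p=s["position"];print(p,s["wrist_force"],s["grip_width"])
for n,x0,x1,y0,y1,f in(("side",200,330,60,260,2.9),("top",140,260,180,280,5)):
    c=camera(n);a=c["pixels"][y0:y1,x0:x1];img=cv2.resize(a,None,fx=f,fy=f,interpolation=cv2.INTER_CUBIC);o=np.array([x0,y0])
    circ(c,img,(574,245),54,132,(0,255,0),f,o);circ(c,img,p[:2],33,p[2]-109+28,(255,0,255),f,o)
    cv2.imwrite(f"pics/{n}10.png",img)
E
```

```text
[573.37067367 242.15690961 281.44741484] [-0.10742467 -0.40416683 -2.25980817] 0.31716822394627864
```

View pics/side10.png

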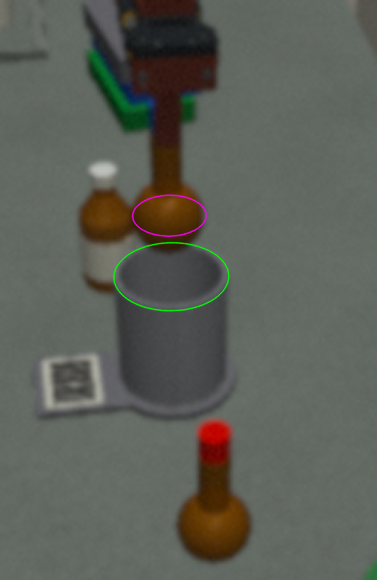

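View pics/top10.png

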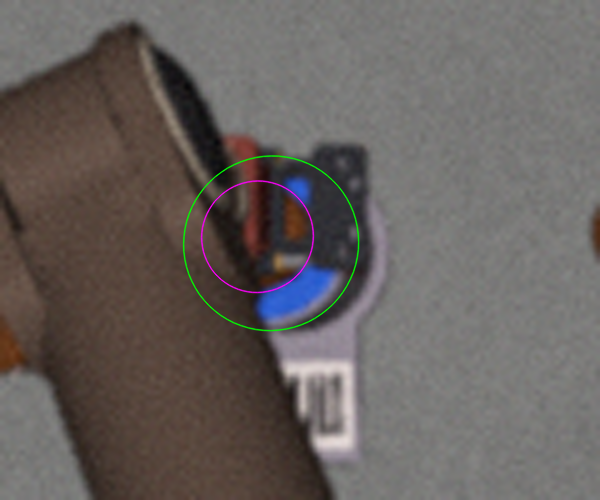

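In the side view the flask's drawn outline matches and sits centred over the rim. I lower it, moderately at first.

Call:
arm_command --moves '[[0,[0,0.06,0.1],0],[0,[0,0,0.3],0],[0,[0,0,0.4],0],[0,[0,0,0.4],0],[0,[0,0,0.3],0],[0,[0,0,0.2],0],[0,[0,0,0],0],[0,[0,0,0],0]]'

```text
time: 22.7
position: [573.7, 245.8, 213.7]
tool_rot: [[-1.0, 0.0, 0.0], [0.0, 1.0, 0.0], [-0.0, 0.0, -1.0]]
wrist_force: [-0.5, -0.8, -2.4]
grip_width: 0.316
```

```bash
python3 - <<'E'
from h import *
s=bot.read_state();p=s["position"];print(p,s["wrist_force"],s["grip_width"])
for n,x0,x1,y0,y1,f in(("side",200,330,60,260,2.9),):
    c=camera(n);a=c["pixels"][y0:y1,x0:x1];img=cv2.resize(a,None,fx=f,fy=f,interpolation=cv2.INTER_CUBIC)
    cv2.imwrite(f"pics/{n}11.png",img)
E
```

```text
[573.72624141 245.84494432 213.67628345] [-0.47178405 -0.75365732 -2.39475042] 0.31623504412695724
```

View pics/side11.png

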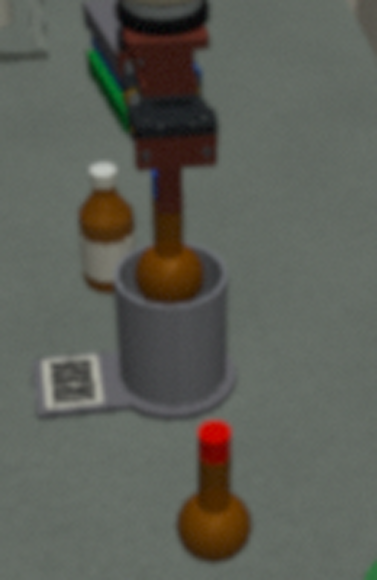

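The bulb is inside the rim and roughly centred at (170,272), with no contact force. I continue down.

Call:
arm_command --moves '[[0,[0,0,0.15],0],[0,[0,0,0.3],0],[0,[0,0,0.3],0],[0,[0,0,0.3],0],[0,[0,0,0.3],0],[0,[0,0,0.2],0],[0,[0,0,0.15],0],[0,[0,0,0.06],0],[0,[0,0,0],0],[0,[0,0,0],0]]'

```text
time: 23.75
position: [573.8, 245.9, 143.5]
tool_rot: [[-1.0, 0.0, 0.001], [0.0, 1.0, 0.0], [-0.001, 0.0, -1.0]]
wrist_force: [1.3, 0.9, -2.7]
grip_width: 0.312
```

Call:
arm_command --moves '[[0,[0,0,0.04],0],[0,[0,0,0.04],0],[0,[0,0,0.04],0],[0,[0,0,0.03],0],[0,[0,0,0],0],[0,[0,0,0],0]]'

```text
time: 24.35
position: [573.5, 245.8, 137.0]
tool_rot: [[-1.0, 0.0, -0.0], [0.0, 1.0, -0.0], [0.0, -0.0, -1.0]]
wrist_force: [-1.3, -0.6, -3.4]
grip_width: 0.315
```

Call:
arm_command --moves '[[0,[0,0,0.03],0],[0,[0,0,0],0],[0,[0,0,0],0]]'

```text
time: 24.65
position: [573.6, 245.8, 136.0]
tool_rot: [[-1.0, 0.0, 0.0], [0.0, 1.0, 0.0], [-0.0, 0.0, -1.0]]
wrist_force: [-0.3, -0.1, -0.6]
grip_width: 0.315
```

Call:
arm_command --moves '[[0,[0,0,0.03],0],[0,[0,0,0],0],[0,[0,0,0],0]]'

```text
time: 24.95
position: [573.7, 245.9, 134.9]
tool_rot: [[-1.0, 0.0, 0.0], [0.0, 1.0, 0.0], [-0.0, 0.0, -1.0]]
wrist_force: [-1.6, -0.1, 1.4]
grip_width: 0.315
```

The floor now takes the load (-2.7 to +1.4 N at the expected depth). I ease up 1 mm, open part way and rise straight up.

Call:
arm_command --moves '[[0,[0,0,-0.02],0],[0,[0,0,0],0],[60,[0,0,0],0],[60,[0,0,0],0],[60,[0,0,0],0],[60,[0,0,0],0],[60,[0,0,0],0],[60,[0,0,-0.1],0],[60,[0,0,-0.2],0],[60,[0,0,-0.3],0]]'

```text
time: 25.95
position: [573.3, 245.7, 159.9]
tool_rot: [[-1.0, 0.0, -0.001], [0.0, 1.0, -0.0], [0.001, -0.0, -1.0]]
wrist_force: [-0.2, -0.5, 0.8]
grip_width: 0.6
```

Call:
arm_command --moves '[[60,[0,0,-0.4],0],[60,[0,0,-0.5],0],[60,[0,0,-0.5],0],[60,[0,0,-0.6],0],[60,[0,0,-0.6],0],[60,[0,0,-0.6],0],[60,[0,0,-0.3],0],[60,[0,0,0],0]]'

```text
time: 26.75
position: [574.3, 246.1, 301.9]
tool_rot: [[-1.0, 0.0, 0.004], [0.0, 1.0, 0.002], [-0.004, 0.002, -1.0]]
wrist_force: [-0.1, -0.2, 0.3]
grip_width: 0.598
```

Call:
arm_command --moves '[[60,[0.4,-0.4,0],0],[60,[0.6,-0.6,0],0],[60,[0.6,-0.6,0],0],[60,[0.6,-0.6,0],0],[60,[0.6,-0.6,0],0],[60,[0.3,-0.3,0],0],[60,[0,0,0],0],[60,[0,0,0],0]]'

```text
time: 27.55
position: [449.5, 122.1, 299.1]
tool_rot: [[-1.0, 0.0, -0.0], [0.0, 1.0, 0.0], [0.0, 0.0, -1.0]]
wrist_force: [-0.4, 0.7, -0.3]
grip_width: 0.6
```

```bash
python3 - <<'E'
from h import *
s=bot.read_state();p=s["position"];print(p,s["wrist_force"],s["grip_width"])
for n,f in(("side",1.4),("top",1.4)):
    c=camera(n);cv2.imwrite(f"pics/{n}12.png",cv2.resize(c["pixels"],None,fx=f,fy=f,interpolation=cv2.INTER_CUBIC))
    print(n,blobs(c,*COL["blue"],10)[-4:],proj(c,(573.8,245.8,168)),proj(c,(573.8,245.8,56)),blobs(c,*COL["red"]),blobs(c,*COL["green"])[-1:])
    a=c["pixels"];r=a[140:250,200:330] if n=="side" else a[195:265,150:250]
    cv2.imwrite(f"pics/{n}13.png",cv2.resize(r,None,fx=5,fy=5,interpolation=cv2.INTER_CUBIC))
E
```

```text
[449.47250637 122.08303309 299.09219053] [-0.39287688  0.67342623 -0.27906652] 0.5997241248421209
side [(array([150.  ,  54.03]), [135, 37, 28, 34, 449]), (array([91.68, 46.  ]), [77, 39, 26, 22, 201]), (array([256.01,  89.33]), [242, 84, 27, 11, 167]), (array([257.79, 147.51]), [253, 142, 10, 12, 101])] [258.0337663  143.15647011] [258.95036015 175.98970298] [(array([273.58, 209.5 ]), [269, 206, 10, 8, 66])] [(array([342.77, 265.07]), [325, 250, 37, 32, 900])]
top [(array([ 38.75, 213.85]), [32, 201, 11, 30, 59]), (array([192.39, 227.46]), [184, 215, 24, 28, 275])] [191.46495421 227.31382726] [197.12173249 229.564229  ] [] [(array([ 34.16, 228.02]), [0, 205, 50, 40, 308])]
```

View pics/side12.png

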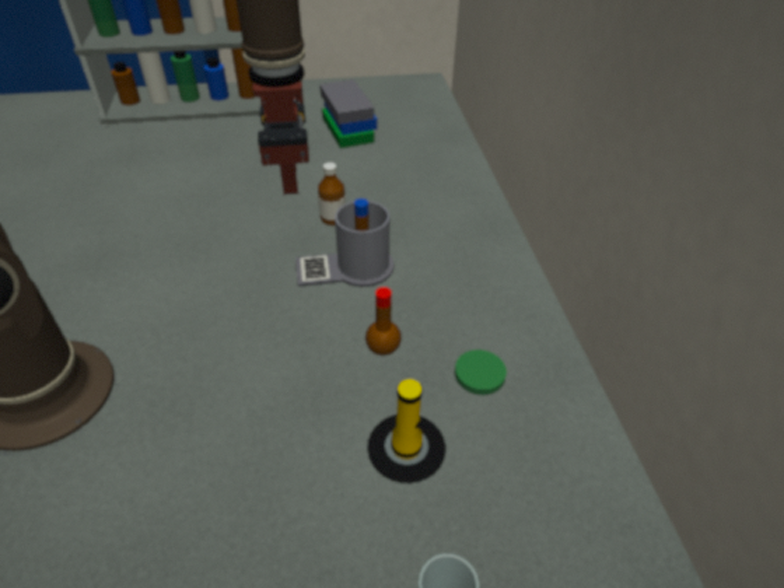

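View pics/top12.png

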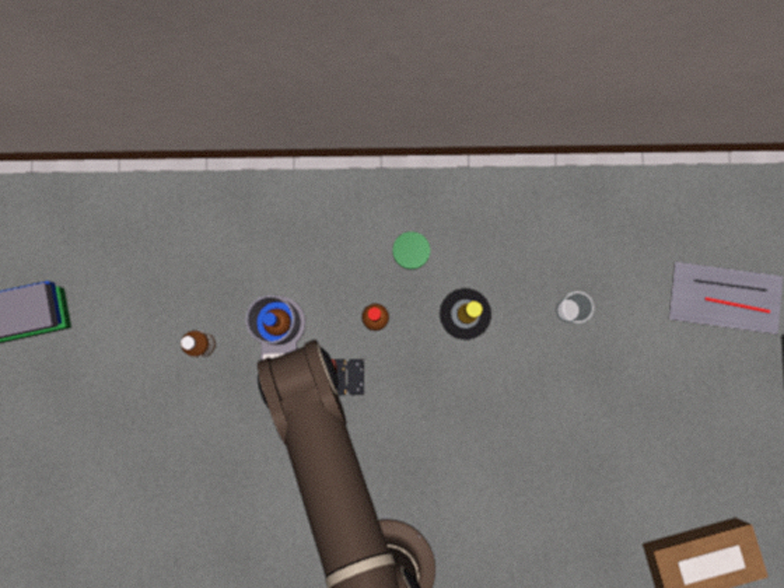

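View pics/side13.png

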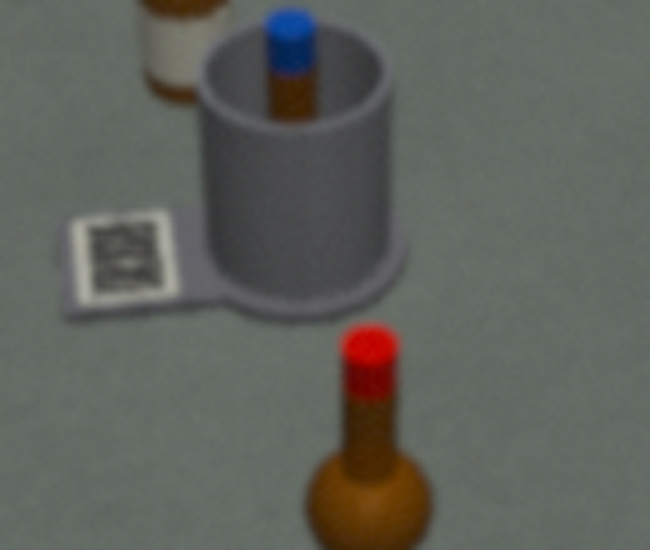

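The flask stands upright in the pot, with its stopper top at about (291,17) in the close crop against a predicted (290,16). The scanner is on its pad and the other objects sit at their first pixels, so I hand in.

```bash
python3 -c "
from plant import ticket
print(ticket.close_job())"
```

```text
the job is handed in; nothing more can be done
None
```

The job is done and handed in after about 28 s of robot time; the hand-in reports no verdict.

- **Scan:** I held the scanner still for about 1.5 s, pointing straight down about 6 cm above the middle of the label.
- **Scanner return:** It stands upright on its pad again, about 1 mm from the measured pad centre. I let go only once the wrist force turned from -2 N to +2.5 N.
- **Flask:** I lowered the blue-stoppered flask slowly into the pot and released it only after the cushioned floor carried it (wrist force from -2.7 N to +1.4 N).

**Last checks:** The flask stands upright within about 3 mm of my measured pot centre, with its stopper top where predicted in the side view. The red flask and the dish are at their starting pixels, and the bottle and beaker look unmoved by eye. The arm is clear of everything.

**Disagreements:** The two cameras differed by up to 5 mm on the pot, label and pad positions. I used averages, well inside the tolerances.

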